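# Pop the meter's push-push hatch

### The arm

A 7-joint arm with a two-finger parallel gripper is mounted at the origin on the work surface. World frame = base frame: x ahead of the robot, y to its left, z up, the work surface at z = 0. Lengths are in m, angles in rad, forces in N, time in s.
With the tool pointing down it reaches from about 0.4 to 0.85 m from the base axis. Payload 10.4 kg.
Tool frame: the origin (TCP) lies between the finger pads; the fingertips stand 11 mm ahead of it and the grasp point (between the pads) lies 8 mm behind it; z points along the fingers, y is the direction in which the jaws open and shut (so a half turn about z gives the same grasp; the last joint's range is limited). The gripper opens to 87 mm and grips with 3 to 60 N. Pads are 19 mm wide; open, the fingers measure 117 mm over their backs; the gripper's body (75 mm by 190 mm) begins 51 mm behind the grasp point.
Start: joints at [1.102, 0.332, -0.065, 1.46, 0.022, 1.35, -0.088], TCP at [0.27, -0.564, 0.234] pointing down, gripper open.
Joint ranges: [-2.6, 2.6], [-0.5, 2.12], [-1.47, 1.34], [0.16, 2.42], [-1.27, 4.41], [0.06, 2.06], [-2.6, 2.6]. Speed limits (rad/s): [2.22, 2.22, 2.79, 2.79, 3.14, 3.14, 3.14].

### API

Orientations are given as a unit quaternion [x, y, z, w].
In Python, from bench import r, eyes gives the robot as it stands.
- The arm moves only by the shell command python3 -m inch 'ROWS' [FORCE]. ROWS is a JSON object of lists of equal length, an entry for each row: "translation": the shift along the world's x, y, z scaled (see below), a list of three; "rot": the turn, a rotation vector about the world's x, y, z scaled (see below), a list of three; "jaw": the finger opening in mm, from 0 to 87. In form: {"translation": [[tx, ty, tz], ...], "rot": [[ax, ay, az], ...], "jaw": [jaw, ...]}. A call has 1 to 20 rows; each row is the pose to reach, as a shift and turn from the pose measured when the call began; what a row does not reach only later rows make up. The controller multiplies each number of a shift by 100 mm and each number of a turn by 60 degrees. A row lasts 1/10 s, in which the tool goes at most 50 mm and 8.59 degrees, less where a joint would pass 70% of its speed; a pose out of reach is approached as far as the arm can. A call with a number of a shift or a turn outside -1 to 1 is refused whole. A call with a gripper value outside its range is refused whole. The fingers move at their own pace and stop on an object; FORCE is the grip in N (left out, the last holds). Time passes only in rows, so rows that repeat a pose let the fingers close. It gives the time, the measured TCP pose, the force and the opening at its end, in the units of the state.
- r.read_state(): the state, without advancing time (a new reading comes with each control period).
- eyes.camera(name): name is "scene" or "side" or "wrist"; returns the picture (400x640x3 uint8, blue, green, red); there is no depth.
- eyes.calibration(name): a dict with "fx", "fy", "cx", "cy" (pixels), "R" (3x3) and "t" (3): a world point X has camera coordinates R X + t; the wrist camera has in their place "hand_eye" (4x4, takes a point from camera to tool coordinates, whose origin is the TCP and whose axes are the flange's). Camera axes: x right, y down, z forward; pixel columns grow to the right and rows downward; lengths in m; the calibration is good to about 2 mm. The wrist camera is an equidistant fisheye: a pixel r from the principal point sees the ray r / f radians off the axis. A picture is of the moment at which its call begins: read the wrist's pose just before it. calibration takes no time and is no camera call.
- r.close_job(): hands the job in, once; it reports no verdict.
The state is a dict: "time": time; "joint_positions": joint angles; "joint_vel": joint speeds; "joint_torque": joint torques, N m; "ee_pos": TCP position; "eef_rot": TCP orientation; "ft_force": force on the tool from outside, world axes, zero at the start; "torque": the same for the moment, N m; "width": finger opening in m.
Only numpy, scipy, OpenCV 4.12 (cv2) and the standard library are available. Lean on these libraries where they do the work, as an engineer would, in place of code of your own. Each camera call takes 0.05 s, during which the arm holds its last target. There are 200 camera calls.

### The job

Open the white hatch on top of the coating meter: press the black spot on its lid straight down once with the fingertips until it clicks, then draw back so that the lid pops up, and stay clear for a few seconds to see that it stays fully open. A second press would latch it again, so do not press or push the lid back down after it has popped. Press gently, pinch and lift nothing, and leave the red button and the loose things around alone.

Things in the scene. Friction and masses are not known exactly. Their poses are not given: they have to be found in the camera images.
- meter_top (a point): Centre of the top face of the coating meter: a fixed grey-white box 240 (x) by 300 (y) by 85 mm high with orange trims, on the bench. Its frame is the meter's: at yaw 0 x points away from the robot, y to its left, z up. The latched hatch's black spot is at (-0.072, +0.060, +0.013) m in it.
- press_spot (a point): Centre of the black spot, 24 mm across, on the lid's top surface; z is the lid's normal, x and y along meter x and y when latched. Latched, the lid's top is level, 13 mm proud of the meter's top. The hinge axis lies 62 mm from the spot in +x and 9 mm lower, along y; the lid's free edge is 20 mm from the spot in -x.
- hatch (a joint): Lid angle (rad): 0 latched, positive open, 0.95 fully open at its stop, negative pressed in. Push-push: press it in past -0.10 (spot 6 mm down, about 3 N) to click; a cushioned stop is at -0.13 (8 mm down, still proud). On withdrawal the lid follows the finger, springs to 0.95 within a second and stays. Too shallow a press leaves it latched; pushing the open lid right down re-latches it.
- hatch_lid: The white hatch lid, a plate 78 (x) by 70 (y) by 12 mm bearing the black spot; its origin lies on the hinge axis at mid width, x from the free edge towards the hinge, z its normal. Fully open, its free edge is raised about 65 mm and the lid leans at some 54 degrees from level.
- zero_button (a joint): Travel (m) of the red zero button, 22 mm across, on the meter's top at (-0.075, -0.105) m from meter_top in the meter's frame, its top 17 mm above the meter's top: 0 out, 0.005 fully pressed. Leave it alone.
- fitting_mid (a point): Centre of a loose plated steel pipe fitting, 29 mm across, 36 mm high, standing on the meter's top. Leave it alone.
- vial_mid (a point): Centre of a loose small vial with a blue cap, 24 mm across, 48 mm high, standing on the meter's top. Leave it alone.
- jar_mid (a point): Centre of a loose jar with an orange cap, 56 mm across, 85 mm high, standing on the bench to the meter's right. Leave it alone.
- screwdriver_grip (a point): Handle of a loose screwdriver lying on the bench to the meter's left. Leave it alone.

How it is judged:
By the outcome, as a careful person would: the job done as asked, in the order asked, and still so for the second after the job is handed in, with the robot touching nothing.
It also fails if it takes over 35 s, if anything falls off the work surface, if the arm or the gripper's body presses on something with over 40 N, if the wrist force passes 120 N, or if a joint passes its speed limit or range.

## Working session

There is one attempt and no reset: what is moved stays moved. The work goes in short steps, Python scripts to look and compute and a shell command to move; the robot and the scene stay as the last step left them, time stands still between calls to the robot, and variables do not carry over. Pictures are saved under pics/ and viewed, about 8 in all and at most 12, crops included, and the job is handed in when it is done.

```bash
mkdir -p pics
python3 - <<'E'
from bench import r,eyes
import cv2,numpy as np
s=r.read_state();print({k:np.round(s[k],3) for k in('time','ee_pos','eef_rot','ft_force','width')})
for n in('scene','side'):
    cv2.imwrite(f'pics/{n}0.png',eyes.camera(n)); print(n,eyes.calibration(n))
print(eyes.calibration('wrist'))
E
```

```text
{'time': np.float64(0.0), 'ee_pos': array([ 0.269, -0.564,  0.233]), 'eef_rot': array([ 0.975,  0.221, -0.   , -0.001]), 'ft_force': array([-0.247,  0.658, -0.119]), 'width': np.float64(0.087)}
scene {'fx': 399.2542790655977, 'fy': 399.2542790655977, 'cx': 323.3396157583879, 'cy': 201.9927127876458, 'R': array([[-0.26296002,  0.96478619, -0.00629626],
       [ 0.61553364,  0.16273609, -0.771126  ],
       [-0.74294708, -0.20665087, -0.63665144]]), 't': array([ 0.12407167, -0.280063  ,  1.28301215])}
side {'fx': 362.93320027336904, 'fy': 362.93320027336904, 'cx': 318.3601366513398, 'cy': 194.70724805882145, 'R': array([[-0.82891578, -0.55910367,  0.01736987],
       [-0.37773099,  0.53657316, -0.75459164],
       [ 0.41257475, -0.63205406, -0.65596474]]), 't': array([0.47063445, 0.26103275, 0.68928684])}
{'fx': 309.70691628693146, 'fy': 309.70691628693146, 'cx': 326.8615612393491, 'cy': 200.08544671734464, 'hand_eye': array([[-4.99165162e-06, -9.69653413e-01, -2.44483656e-01,
         6.54352209e-02],
       [ 9.99999980e-01,  4.38196520e-05, -1.94211456e-04,
        -5.43490635e-04],
       [ 1.99030990e-04, -2.44483652e-01,  9.69653394e-01,
        -1.51494535e-01],
       [ 0.00000000e+00,  0.00000000e+00,  0.00000000e+00,
         1.00000000e+00]])}
```

View pics/scene0.png

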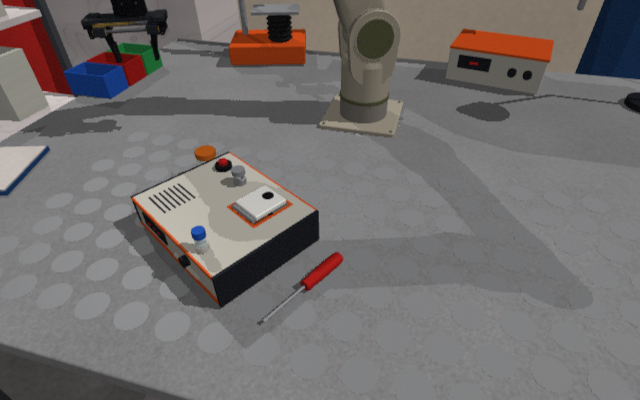

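View pics/side0.png

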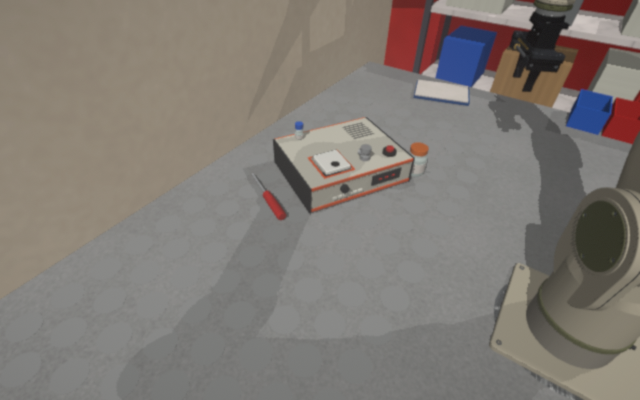

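Scene view: the black spot is near (268,196) and the red button near (224,163). Side view: spot (336,163), button (390,151), with the fitting between them. The lid is latched. Next I refine these by mask and cast rays onto the known heights.

```bash
cat > h.py <<'E'
import cv2,numpy as np
from bench import r,eyes
from scipy.spatial.transform import Rotation as Ro
def ray(n,uv):
    c=eyes.calibration(n);R=np.array(c['R']);d=R.T@[(uv[0]-c['cx'])/c['fx'],(uv[1]-c['cy'])/c['fy'],1]
    return -R.T@np.array(c['t']),d
def plane(n,uv,z):
    o,d=ray(n,uv);return o+d*(z-o[2])/d[2]
def two(a,b):
    A=0;B=0
    for o,d in(a,b):
        d=d/np.linalg.norm(d);P=np.eye(3)-np.outer(d,d);A=A+P;B=B+P@o
    return np.linalg.solve(A,B)
def blob(m,near,rad=15):
    k,l,st,ce=cv2.connectedComponentsWithStats(m.astype('uint8'),connectivity=4)
    c=[(np.hypot(*(ce[i]-near)),i) for i in range(1,k) if st[i,4]>5 and np.hypot(*(ce[i]-near))<rad]
    i=min(c)[1];return ce[i],st[i,2:]
E
python3 - <<'E'
from h import *
seeds={'scene':((268,196),(224,163),(238,176),(199,233)),'side':((336,163),(390,151),(365,152),(299,126))}
P={}
for n,(s,b,f,v) in seeds.items():
    im=cv2.imread(f'pics/{n}0.png').astype(int);B,G,R=im[...,0],im[...,1],im[...,2]
    sp=blob(im.max(2)<70,s,6);bu=blob((R>100)&(G<60)&(B<60),b,8);vi=blob((B>R+60),v,8)
    P[n]=(sp[0],bu[0],vi[0]);print(n,sp,bu,vi)
    a=plane(n,sp[0],.098);c=plane(n,bu[0],.101);print('spot',a,'btn',c,'sep',np.hypot(*(a-c)[:2]),'vial cap',plane(n,vi[0],.128),'fit~',plane(n,f,.12))
for i,k in enumerate(('spot','btn','vial')):print(k,two(ray('scene',P['scene'][i]),ray('side',P['side'][i])))
print('fit',two(ray('scene',(238,172)),ray('side',(365,151))))
E
```

```text
scene (array([267.37037037, 195.24074074]), array([11,  7, 54], dtype=int32)) (array([222.77272727, 161.34090909]), array([10,  6, 44], dtype=int32)) (array([198.        , 232.58433735]), array([ 15,  15, 166], dtype=int32))
spot [ 0.57873961 -0.08773696  0.098     ] btn [ 0.49310545 -0.22839825  0.101     ] sep 0.1646778893425127 vial cap [ 0.73955431 -0.14834794  0.128     ] fit~ [ 0.55992133 -0.15758237  0.12      ]
side (array([334.72727273, 163.45454545]), array([ 6,  2, 11], dtype=int32)) (array([388.5       , 149.92857143]), array([ 7,  4, 14], dtype=int32)) (array([298.44444444, 124.8       ]), array([ 8,  7, 45], dtype=int32))
spot [ 0.57940905 -0.08841048  0.098     ] btn [ 0.49286599 -0.21938263  0.101     ] sep 0.15698217984793505 vial cap [ 0.73658006 -0.1478853   0.128     ] fit~ [ 0.52754148 -0.14857674  0.12      ]
spot [ 0.57907782 -0.08766498  0.09843044]
btn [ 0.49429934 -0.22633448  0.0994081 ]
vial [ 0.73805613 -0.1496559   0.12648804]
fit [ 0.5362678  -0.16881266  0.11016891]
```

Both views agree: the spot is at (0.579, -0.088, 0.098), which matches the given height, and its separation from the button is about 0.16 m as specified. Meter yaw is about -30°. I'll close the jaws and approach at height, turning the tool so that its y lies along meter y (-55.5°).

```bash
python3 -m inch '{"translation":[[0.2,0.3,0],[0.4,0.6,0],[0.62,0.95,0],[0.62,0.95,0],[0.62,0.95,0],[0.62,0.95,0],[0.62,0.95,0],[0.62,0.95,0]],"rot":[[0,0,-0.13],[0,0,-0.26],[0,0,-0.39],[0,0,-0.52],[0,0,-0.65],[0,0,-0.78],[0,0,-0.925],[0,0,-0.925]],"jaw":[0,0,0,0,0,0,0,0]}' 10
for i in 1 2; do :; done
python3 -m inch '{"translation":[[0.3,0.45,0],[0.62,0.95,0],[0.62,0.95,0],[0.62,0.95,0]],"rot":[[0,0,0],[0,0,0],[0,0,0],[0,0,0]],"jaw":[0,0,0,0]}'
python3 -m inch '{"translation":[[0.3,0.45,0],[0.62,0.95,0],[0.62,0.95,0],[0.62,0.95,0]],"rot":[[0,0,0],[0,0,0],[0,0,0],[0,0,0]],"jaw":[0,0,0,0]}'
python3 -m inch '{"translation":[[0.3,0.45,0],[0.62,0.95,0],[0.62,0.95,0],[0.62,0.95,0]],"rot":[[0,0,0],[0,0,0],[0,0,0],[0,0,0]],"jaw":[0,0,0,0]}'
```

```text
time: 0.9
ee_pos: [0.3312, -0.4685, 0.2325]
eef_rot: [0.966, -0.26, -0.0, -0.001]
ft_force: [0.5, 0.8, 1.1]
width: 0.0309
time: 1.3
ee_pos: [0.395, -0.371, 0.2325]
eef_rot: [0.967, -0.255, -0.0, -0.001]
ft_force: [-0.8, -1.0, -0.4]
width: 0.0026
time: 1.7
ee_pos: [0.4581, -0.2744, 0.2324]
eef_rot: [0.968, -0.252, -0.0, -0.001]
ft_force: [-0.0, 0.0, 0.6]
width: 0.0009
time: 2.1
ee_pos: [0.5206, -0.1788, 0.2321]
eef_rot: [0.968, -0.25, -0.0, -0.001]
ft_force: [-0.5, -0.1, 0.7]
width: 0.0004
```

Now move over the spot at the same height and check with the wrist camera.

```bash
python3 -m inch '{"translation":[[0.3,0.45,0],[0.58,0.91,0],[0.58,0.91,0],[0.58,0.91,0],[0.58,0.91,0]],"rot":[[0,0,0],[0,0,0],[0,0,0],[0,0,0],[0,0,0]],"jaw":[0,0,0,0,0]}'
python3 - <<'E'
from h import *
s=r.read_state();im=eyes.camera('wrist');cv2.imwrite('pics/w1.png',im)
c=eyes.calibration('wrist');H=np.array(c['hand_eye']);p=np.array(s['ee_pos']);Q=Ro.from_quat(s['eef_rot']).as_matrix()
# where the estimated spot should project
x=np.linalg.inv(H)@np.r_[Q.T@(np.array([.579,-.088,.098])-p),1];x=x[:3]
th=np.arccos(x[2]/np.linalg.norm(x));k=th*c['fx']/np.hypot(x[0],x[1])
print(p,'pred px',c['cx']+k*x[0],c['cy']+k*x[1])
E
```

```text
time: 2.6
ee_pos: [0.5778, -0.0914, 0.2318]
eef_rot: [0.968, -0.252, -0.001, -0.001]
ft_force: [-0.3, -0.9, -0.3]
width: 0.0001
[ 0.57782638 -0.09139178  0.23183474] pred px 322.7706435121824 193.79940397071093
```

View pics/w1.png

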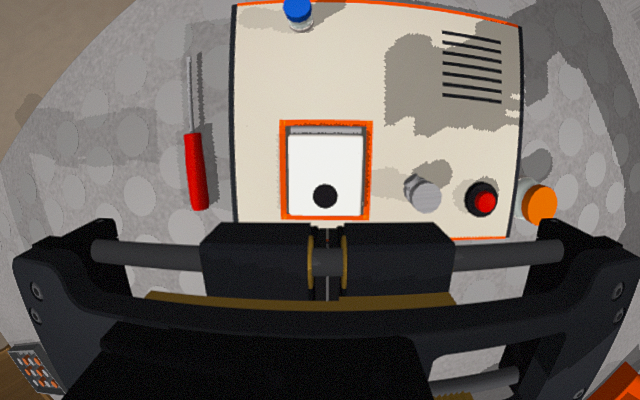

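The wrist view shows the lid latched and square to the tool, with the spot at (325,196), 3 px from the prediction. The fitting is at (422,192), well to the side. I'll get the exact correction from the mask.

```bash
cat >> h.py <<'E'
def wcast(uv,s,z):
    c=eyes.calibration('wrist');H=np.array(c['hand_eye']);p=np.array(s['ee_pos']);Q=Ro.from_quat(s['eef_rot']).as_matrix()
    d=np.array([uv[0]-c['cx'],uv[1]-c['cy']]);n=np.hypot(*d);th=n/c['fx']
    v=Q@H[:3,:3]@np.r_[d/n*np.sin(th),np.cos(th)];o=p+Q@H[:3,3];return o+v*(z-o[2])/v[2]
E
python3 - <<'E'
from h import *
im=cv2.imread('pics/w1.png').astype(int);s=r.read_state()
b=blob(im.max(2)<70,(325,196),6);print(b)
x=wcast(b[0],s,.098);print('spot',x,'width mm',[1e3*np.linalg.norm(wcast(b[0]+[b[1][0]/2,0],s,.098)-wcast(b[0]-[b[1][0]/2,0],s,.098))],'shift',(x-s['ee_pos'])[:2],s['ee_pos'])
print('fitting top',wcast((427,197),s,.121),'lid corners yaw',wcast((290,134),s,.098),wcast((289,213),s,.098))
E
```

```text
(array([324.71261682, 195.72196262]), array([ 24,  23, 428], dtype=int32))
spot [ 0.57642525 -0.08870401  0.098     ] width mm [np.float64(22.750060596646904)] shift [-0.00134704  0.00272787] [ 0.57777228 -0.09143188  0.23197268]
fitting top [ 0.53519507 -0.17162961  0.121     ] lid corners yaw [ 0.64295541 -0.08940566  0.098     ] [ 0.57831582 -0.05016769  0.098     ]
```

All three views agree within 3 mm. Descend to about 6 mm above the lid (contact is expected at TCP z≈0.109).

```bash
python3 -m inch '{"translation":[[-0.01,0.03,-0.3],[-0.01,0.03,-0.6],[-0.01,0.03,-0.85],[-0.01,0.03,-1.0],[-0.01,0.03,-1.0],[-0.01,0.03,-1.0],[-0.01,0.03,-1.0]],"rot":[[0,0,0],[0,0,0],[0,0,0],[0,0,0],[0,0,0],[0,0,0],[0,0,0]],"jaw":[0,0,0,0,0,0,0]}'
python3 -m inch '{"translation":[[0,0,-0.08],[0,0,-0.15],[0,0,-0.17],[0,0,-0.17],[0,0,-0.17]],"rot":[[0,0,0],[0,0,0],[0,0,0],[0,0,0],[0,0,0]],"jaw":[0,0,0,0,0]}'
python3 - <<'E'
from h import *
cv2.imwrite('pics/w2.png',eyes.camera('wrist'));a=eyes.camera('side')[110:230,250:450];cv2.imwrite('pics/s2.png',cv2.resize(a,None,fx=4,fy=4))
E
```

```text
time: 3.35
ee_pos: [0.5776, -0.0889, 0.1336]
eef_rot: [0.968, -0.252, 0.001, -0.001]
ft_force: [0.1, 0.9, -0.2]
width: 0.0003
time: 3.85
ee_pos: [0.5776, -0.0888, 0.1166]
eef_rot: [0.968, -0.252, 0.001, -0.001]
ft_force: [-0.0, 0.7, 0.6]
width: 0.0006
```

View pics/s2.png

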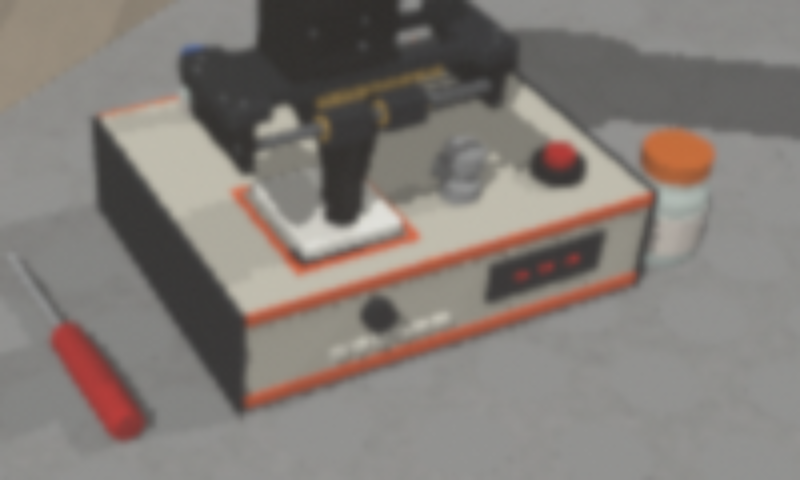

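The side crop shows the closed fingertips just above the spot, clear of the fitting and the button. Now press slowly, reading the force.

```bash
for i in 1; do python3 -m inch '{"translation":[[0,0,-0.03],[0,0,-0.06],[0,0,-0.09],[0,0,-0.09]],"rot":[[0,0,0],[0,0,0],[0,0,0],[0,0,0]],"jaw":[0,0,0,0]}'; done
python3 -m inch '{"translation":[[0,0,-0.01],[0,0,-0.02],[0,0,-0.02]],"rot":[[0,0,0],[0,0,0],[0,0,0]],"jaw":[0,0,0]}'
```

```text
time: 4.35
ee_pos: [0.5776, -0.0887, 0.1074]
eef_rot: [0.968, -0.252, 0.001, -0.001]
ft_force: [-0.9, 0.9, 2.2]
width: 0.0007
time: 4.65
ee_pos: [0.5775, -0.0887, 0.1053]
eef_rot: [0.968, -0.252, 0.001, -0.001]
ft_force: [-1.2, 0.9, 1.6]
width: 0.0003
```

```bash
python3 -m inch '{"translation":[[0,0,-0.01],[0,0,-0.02],[0,0,-0.02]],"rot":[[0,0,0],[0,0,0],[0,0,0]],"jaw":[0,0,0]}'
python3 -m inch '{"translation":[[0,0,-0.01],[0,0,-0.01],[0,0,-0.01]],"rot":[[0,0,0],[0,0,0],[0,0,0]],"jaw":[0,0,0]}'
```

```text
time: 4.95
ee_pos: [0.5775, -0.0886, 0.1032]
eef_rot: [0.968, -0.252, 0.001, -0.001]
ft_force: [-1.0, 1.1, 2.7]
width: 0.0004
time: 5.25
ee_pos: [0.5775, -0.0886, 0.1024]
eef_rot: [0.968, -0.252, 0.001, -0.001]
ft_force: [-2.6, 1.2, 4.8]
width: 0.0002
```

```bash
python3 -m inch '{"translation":[[0,0,-0.01],[0,0,-0.01],[0,0,-0.01]],"rot":[[0,0,0],[0,0,0],[0,0,0]],"jaw":[0,0,0]}'
python3 - <<'E'
from h import *
a=eyes.camera('side')[110:230,250:450];cv2.imwrite('pics/s3.png',cv2.resize(a,None,fx=4,fy=4))
print(r.read_state()['ft_force'])
E
```

```text
time: 5.55
ee_pos: [0.5776, -0.0886, 0.1022]
eef_rot: [0.968, -0.252, 0.001, -0.001]
ft_force: [-5.8, 0.1, 10.6]
width: 0.0005
[-4.9534108  1.1816899  9.7662964]
```

The force has risen to 10 N with no more travel, so the lid is at the cushioned stop and past the click. Withdraw straight up, then higher.

```bash
python3 -m inch '{"translation":[[0,0,0.1],[0,0,0.3],[0,0,0.6],[0,0,1.0],[0,0,1.0],[0,0,1.0],[0,0,1.0]],"rot":[[0,0,0],[0,0,0],[0,0,0],[0,0,0],[0,0,0],[0,0,0],[0,0,0]],"jaw":[0,0,0,0,0,0,0]}'
python3 -m inch '{"translation":[[-0.2,0.1,0.4],[-0.4,0.2,0.6],[-0.6,0.35,0.6],[-0.6,0.35,0.6],[-0.6,0.35,0.6],[-0.6,0.35,0.6]],"rot":[[0,0,0],[0,0,0],[0,0,0],[0,0,0],[0,0,0],[0,0,0]],"jaw":[0,0,0,0,0,0]}'
python3 - <<'E'
from h import *
cv2.imwrite('pics/w4.png',eyes.camera('wrist'));a=eyes.camera('side')[90:230,250:450];b=eyes.camera('scene')[120:260,160:360]
cv2.imwrite('pics/s4.png',cv2.resize(np.hstack([a,b]),None,fx=2,fy=2,interpolation=cv2.INTER_CUBIC))
E
```

```text
time: 6.3
ee_pos: [0.5771, -0.0887, 0.2013]
eef_rot: [0.968, -0.252, 0.0, -0.001]
ft_force: [-0.6, 0.6, -1.0]
width: 0.0004
time: 6.9
ee_pos: [0.5172, -0.0544, 0.2604]
eef_rot: [0.968, -0.253, -0.001, -0.0]
ft_force: [0.7, -0.5, -0.4]
width: 0.0004
```

View pics/s4.png

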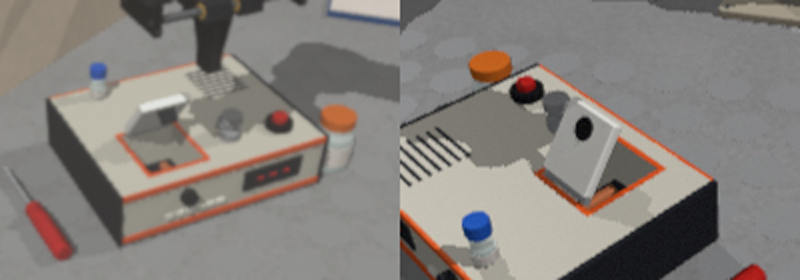

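Both views show the lid popped up and leaning open, the gripper well clear, and the fitting, vial, jar and screwdriver where they were. Stay clear for 4 s, then measure the open spot against its expected place.

```bash
for i in 1 2; do python3 -m inch '{"translation":[[0,0,0],[0,0,0],[0,0,0],[0,0,0],[0,0,0],[0,0,0],[0,0,0],[0,0,0],[0,0,0],[0,0,0],[0,0,0],[0,0,0],[0,0,0],[0,0,0],[0,0,0],[0,0,0],[0,0,0],[0,0,0],[0,0,0],[0,0,0]],"rot":[[0,0,0],[0,0,0],[0,0,0],[0,0,0],[0,0,0],[0,0,0],[0,0,0],[0,0,0],[0,0,0],[0,0,0],[0,0,0],[0,0,0],[0,0,0],[0,0,0],[0,0,0],[0,0,0],[0,0,0],[0,0,0],[0,0,0],[0,0,0]],"jaw":[0,0,0,0,0,0,0,0,0,0,0,0,0,0,0,0,0,0,0,0]}' | head -2; done
python3 - <<'E'
from h import *
b=eyes.camera('scene');a=eyes.camera('side')
cv2.imwrite('pics/s5.png',cv2.resize(np.hstack([a[90:230,250:450],b[120:260,160:360]]),None,fx=2,fy=2,interpolation=cv2.INTER_CUBIC))
sp=blob(b.max(2)<70,(252,184),8);print(sp)
# spot in the vertical plane through it along meter x
x0=np.array([.577,-.088,.098]);n=np.array([.5,.866,0]);o,d=ray('scene',sp[0]);X=o+d*(n@(x0-o))/(n@d)
h=x0+.062*np.array([.866,-.5,0])-[0,0,.009];v=X-h
print('spot',X,'angle',np.arctan2(v[2],-v@[.866,-.5,0])-np.arctan2(9,62),'radius',np.linalg.norm(v),'exp',np.hypot(.062,.009))
im0=cv2.imread('pics/scene0.png').astype(int);b=b.astype(int)
for nm,i in(('0',im0),('now',b)):
    B,G,R=i[...,0],i[...,1],i[...,2]
    print(nm,'vial',blob(B>R+60,(199,233),8),'btn',blob((R>100)&(G<60)&(B<60),(224,163),8),'jar',blob((R>150)&(G>60)&(B<60),(206,153),8))
E
```

```text
time: 9.05
ee_pos: [0.5173, -0.0542, 0.2606]
time: 11.05
ee_pos: [0.5173, -0.0542, 0.2606]
(array([251.38961039, 183.94805195]), array([ 8, 11, 77], dtype=int32))
spot [ 0.60631089 -0.10492315  0.14336168] angle 0.9487981002007395 radius 0.06121918734543888 exp 0.06264982043070834
0 vial (array([198.        , 232.58433735]), array([ 15,  15, 166], dtype=int32)) btn (array([222.77272727, 161.34090909]), array([10,  6, 44], dtype=int32)) jar (array([204.67901235, 150.44444444]), array([ 20,  10, 162], dtype=int32))
now vial (array([198.04166667, 232.64285714]), array([ 15,  15, 168], dtype=int32)) btn (array([223.02222222, 161.31111111]), array([10,  6, 45], dtype=int32)) jar (array([204.45783133, 150.58433735]), array([ 20,  10, 166], dtype=int32))
```

View pics/s5.png

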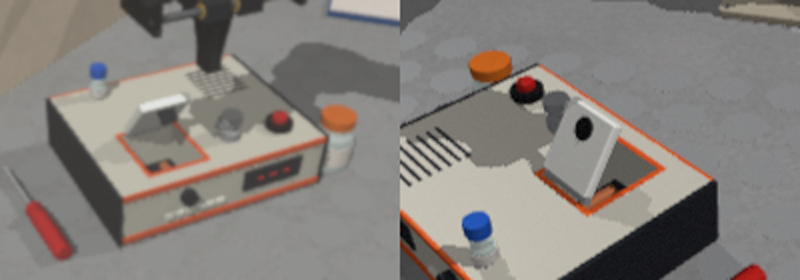

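The picture is unchanged after 4 s: the lid is at about 0.949 rad (fully open is 0.95) and the loose things have not moved.

```bash
python3 -c "
from bench import r
print(r.close_job())"
```

```text
the job is handed in; nothing more can be done
None
```

The hatch is open. I pressed the black spot straight down once with the closed fingertips until the lid met its cushioned stop, with about 10 N on the wrist. I then drew straight up and stayed clear for over 4 s before handing the job in at about 11 s.

**Lid:** the last check from the scene camera put it at 0.949 rad (0.95 is fully open), the same in the pictures before and after the wait.

**Surroundings:** the vial, red button and jar stayed within 0.3 px of where they started in the scene camera. I checked the fitting and screwdriver by eye only, and they looked unmoved.

**Not measured:** I did not sense the click itself. I inferred it from reaching the stop and from the lid popping open. No check failed. The spot positions from the three cameras agreed to within about 3 mm.

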